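# Fit two bearings into their housings and put on the end covers

### The arm

A 6-joint arm with a two-finger parallel gripper is mounted at the origin on a cart in front of the work surface, level with it; the furniture and walls round the work are solid. World frame = base frame: x ahead of the robot, y to its left, z up, the work surface at z = 0. Lengths are in m, angles in rad, forces in N, time in s.
With the tool pointing down it reaches from about 0.4 to 0.825 m from the base axis. Payload 7 kg.
Tool frame: the origin (TCP) lies midway between the tips of the shut fingers; the grasp point (between the pads) lies 19 mm behind it; z points along the fingers, y is the line along which they close (so a half turn about z gives the same grasp; the last joint's range is limited). The gripper opens to 88 mm and grips with 3 to 60 N. Pads are 19 mm wide; open, the fingers measure 130 mm over their backs; the gripper's body (78 mm by 193 mm) begins 47 mm behind the grasp point.
Start: joints at [-0.893, 0.359, 0.012, 0, -1.224, -0.288], TCP at [0.256, -0.624, 0.227] pointing down, gripper open.
Joint ranges: [-3.07, 3.07], [-1.43, 2.12], [-1.02, 1.25], [-3.03, 1.67], [-3.05, -0], [-3.03, 3.03]. Speed limits (rad/s): [2.39, 2.39, 3.01, 3.14, 3.14, 3.14].

### API

Orientations are given as [roll, pitch, yaw] about the fixed x, y, z axes, in that order (R = Rz(yaw) Ry(pitch) Rx(roll)).
In Python, from station import get_state, grab_frame, calibration, job_done, boxes_of, regions_of, spot_point gives the robot as it stands. The module is installed in compiled form; this text tells all that it offers.
- The arm moves only by the tool arm_command, never from a script. Its argument "commands" is a list of rows, each an object of numbers: "tx", "ty", "tz": the shift along the tool's x, y, z each as a share of 25 cm, from -1 to 1; "twist": the turn about the tool's z as a share of 180 degrees, from -1 to 1. A call has exactly 8 rows; each row is the pose to reach, as a shift and turn from the pose commanded when the call began, along the tool's axes at that moment, turning the shorter way round; what a row does not reach only later rows make up. A row lasts 1/12 s, in which the tool goes at most 41.7 mm and 7.16 degrees, less where a joint would pass 70% of its speed; a pose out of reach is approached as far as the arm can. A call with a number of a shift or a turn outside -1 to 1 is refused whole. A call with a gripper value outside its range is refused whole. "claw" is the opening, from 0 (shut) to 1 (fully open), set as the call begins (left out, the last holds). The fingers move at their own pace and stop on an object; "grip_force" is the grip in N (left out, the last holds). Time passes only in rows, so rows that repeat a pose let the fingers close, or fill a call up. It gives the time, the measured TCP pose, the force, the opening and the grip force at its end, in the units of the state.
- get_state(): the state, without advancing time (a new reading comes with each control period).
- grab_frame(name): name is "scene" or "top"; returns the picture (480x640x3 uint8, red, green, blue); there is no depth.
- calibration(name): a dict with "camera_matrix" (3x3 intrinsics, pixels), "k1" (the pictures are not rectified: a ray, as slopes to the right and down, at radius r is drawn at 1 + k1 r^2 times it, then the intrinsics apply), "extrinsics" (4x4, takes a point from camera to world coordinates). Camera axes: x right, y down, z forward; pixel columns grow to the right and rows downward; lengths in m; the calibration is good to about 2 mm. A picture is of the moment at which its call begins. calibration takes no time and is no camera call.
- job_done(): hands the job in; it is judged then, once.
Trained networks look in the newest picture that a camera, given by its name, has taken for a name from the list of things; names that differ only in an ending like _2 or _b are one class to them, and where a whole thing is asked for, a point or a joint stands for the part that bears it (a point fixed in the world has none). Each returns a list of dicts, best first, with "score" (0 to 1); they miss things now and then, are a little off and sometimes report something else, mostly with a low value. They report only what shows in the picture. A call takes as long as a camera call. They do not tell look-alikes from the thing itself.
- boxes_of(query, camera): "rect" ([left, top, right, bottom] in pixels, round what is visible of it).
- regions_of(query, camera): "region" (480x640 bool, what is visible of it) and "rect" ([left, top, right, bottom] in pixels, round what is visible of it).
- spot_point(query, camera): "uv" ([column, row] in pixels: a listed point, or the origin of a listed thing).
The state is a dict: "t": time; "q": joint angles; "qd": joint speeds; "joint_efforts": joint torques, N m; "eef_pos": TCP position; "ee_rot": TCP orientation; "force": force on the tool from outside, world axes, zero at the start; "moment": the same for the moment, N m; "width": finger opening in m; "gripper_force": force on a finger pad.
Only numpy, scipy, OpenCV 4.12 (cv2) and the standard library are available. Lean on these libraries where they do the work, as an engineer would, in place of code of your own. Each camera call takes 0.05 s, during which the arm holds its last target. There are 200 camera calls.

### The job

Fit up both bearing housings: drop each ball bearing flat and fully home into the seat of the housing it fits, then close each housing with its matching end cover, lying flat on the housing's top face, centred, with its two lugs over the two bolt pillars, ready to be bolted. The large bearing and large cover belong to the large housing, the small ones to the small housing.

Things in the scene. Friction and masses are not known exactly. Their poses are not given: they have to be found in the camera images.
- bearing_large: The larger of two steel ball bearings with dark seals, lying flat, loose: 52 mm across, 15 mm thick, 130 g; grip it on the outside (the middle is solid to the touch). It drops by its own weight into the seat of the larger housing; when home it stands 3 mm above that housing's top face. Origin: centre of the underside, z up.
- bearing_small: The smaller of two steel ball bearings with dark seals, lying flat, loose: 42 mm across, 12 mm thick, 90 g; grip it on the outside (the middle is solid to the touch). It drops by its own weight into the seat of the smaller housing; when home it stands 3 mm above that housing's top face. Origin: centre of the underside, z up.
- cover_large: The larger of two bright end covers, loose, right way up, 210 to 330 g: flange 80 mm across, 8.5 mm thick; two lugs (26 mm across) at 47 mm along +y and -y; centre boss to hold it by, 30 mm across, 8.5 to 26.5 mm above the origin. Hollow below (60 mm across, 4.5 mm deep, bevelled) to clear the bearing. Origin: centre of the underside rim that rests on the housing's face, z up.
- cover_small: The smaller of two bright end covers, loose, right way up, 140 to 230 g: flange 68 mm across, 8.5 mm thick; two lugs (26 mm across) at 40 mm along +y and -y; centre boss to hold it by, 26 mm across, 8.5 to 26.5 mm above the origin. Hollow below (50 mm across, 4.5 mm deep, bevelled) to clear the bearing. Origin: centre of the underside rim that rests on the housing's face, z up.
- housing_large: The larger of two grey cast bearing housings, fixed, mouth up: round body 80 mm across, 30 mm high to its flat top face, with a bolt pillar (26 mm across, as high) at 47 mm along +y and -y. Bearing seat in the middle 55 mm across, floor 18 mm above the origin; a bevel 5.5 mm deep widens the mouth to 63 mm. Origin: centre of the underside on the bench, z up.
- housing_small: The smaller of two grey cast bearing housings, fixed, mouth up: round body 68 mm across, 26 mm high to its flat top face, with a bolt pillar (26 mm across, as high) at 40 mm along +y and -y. Bearing seat in the middle 45 mm across, floor 17 mm above the origin; a bevel 4.5 mm deep widens the mouth to 53 mm. Origin: centre of the underside on the bench, z up.
Things that resemble listed ones, but are neither listed nor needed, are in the scene too. Leave any turquoise look-alike of the bearing_large alone. What is shaped like the bearing_small but orange is not meant.

How it is judged:
At the end, for the whole second after the job is handed in: Each bearing lies flat in the seat of its own housing (within 2.5 mm of the floor, 8 mm of the axis) and under its own cover, which lies flat on the top face (within 2.5 mm; 8 mm of the axis), lugs in line with the pillars within 0.21 rad either way round; all at rest (horizontal distance between each of bearing_large, cover_large and housing_large below 0.008 m and z of bearing_large in the frame of housing_large between 0.0155 and 0.0205 m and angle between each of bearing_large, bearing_small's own z axis and vertical below 0.08 rad and z of cover_large in the frame of housing_large between 0.0275 and 0.0325 m and angle between each of cover_large, cover_small's own z axis and vertical below 0.06 rad and angle between the y axis of cover_large and the y axis of housing_large, either way round below 0.21 rad and linear speed of each of bearing_large, cover_large, bearing_small, cover_small below 0.02 m/s and horizontal distance between each of bearing_small, cover_small and housing_small below 0.008 m and z of bearing_small in the frame of housing_small between 0.0145 and 0.0195 m and z of cover_small in the frame of housing_small between 0.0235 and 0.0285 m and angle between the y axis of cover_small and the y axis of housing_small, either way round below 0.21 rad); the robot touches nothing.
It also fails if it takes over 112 s, if anything falls off the work surface, if the arm or the gripper's body presses on something with over 40 N, if the wrist force passes 120 N, or if a joint passes its speed limit or range.

## Working session

There is one attempt and no reset: what is moved stays moved. The work goes in short steps, Python scripts to look and compute and a tool call to move; the robot and the scene stay as the last step left them, time stands still between calls to the robot, and variables do not carry over. Pictures are saved under pics/ and viewed, at most 14 in all, crops included, and the job is handed in when it is done.

Besides the shell and the picture viewer there is one more tool, called after "Request:" as name(argument=value, ...), one argument or row to a line, values as JSON. arm_command: Moves the arm, as the interface text tells. Shift numbers are shares of 25 cm and turn numbers shares of 180 degrees, none past 1 either way. Its arguments: {"type":"object","properties":{"commands":{"type":"array"},"claw":{"type":"number"},"grip_force":{"type":"number"}},"required":["commands"]}

```bash
mkdir -p pics; cat > h.py <<'E'
import numpy as np, cv2
from station import *
def px2w(cam,uv,z):
    c=calibration(cam);K=np.array(c["camera_matrix"]);T=np.array(c["extrinsics"]);k=c["k1"]
    d=np.linalg.inv(K)@[uv[0],uv[1],1];rd=np.hypot(d[0],d[1]);r=rd
    for _ in range(30): r=rd/(1+k*r*r)
    s=r/rd if rd>0 else 1
    v=T[:3,:3]@[d[0]*s,d[1]*s,1];o=T[:3,3];return o+v*(z-o[2])/v[2]
def w2px(cam,p):
    c=calibration(cam);K=np.array(c["camera_matrix"]);T=np.array(c["extrinsics"])
    q=T[:3,:3].T@(np.array(p)-T[:3,3]);a=q[:2]/q[2];a=a*(1+c["k1"]*(a@a));return K[:2,:2]@a+K[:2,2]
def save(cam,name,box=None,s=1):
    im=grab_frame(cam)[:,:,::-1]
    if box: im=im[box[1]:box[3],box[0]:box[2]]
    cv2.imwrite("pics/"+name,cv2.resize(im,None,fx=s,fy=s,interpolation=cv2.INTER_CUBIC))
E
python3 - <<'E'
from h import *
for c in("top","scene"):
    save(c,c+"0.png");k=calibration(c);print(c,np.round(k["extrinsics"],3).tolist(),np.round(k["camera_matrix"],1).tolist(),k["k1"])
s=get_state();print({a:np.round(b,3).tolist() for a,b in s.items()})
for n in["bearing_large","bearing_small","cover_large","cover_small","housing_large","housing_small"]:
    for r in spot_point(n,"top"): print(n,np.round(r["uv"],1),round(r["score"],2),px2w("top",r["uv"],0).round(3))
E
```

```text
top [[0.027, -0.993, 0.117, 0.38], [-0.999, -0.031, -0.026, 0.272], [0.03, -0.117, -0.993, 1.237], [0.0, 0.0, 0.0, 1.0]] [[516.9, 0.0, 323.3], [0.0, 516.9, 242.0], [0.0, 0.0, 1.0]] -0.12801930865457756
scene [[1.0, 0.006, -0.018, 0.531], [0.016, -0.8, 0.6, -0.313], [-0.011, -0.6, -0.8, 0.804], [0.0, 0.0, 0.0, 1.0]] [[486.9, 0.0, 329.7], [0.0, 486.9, 236.5], [0.0, 0.0, 1.0]] -0.052698170960121825
{'t': 0.1, 'q': [-0.893, 0.359, 0.011, -0.0, -1.224, -0.288], 'qd': [-0.002, -0.001, 0.002, 0.001, -0.0, -0.0], 'joint_efforts': [-0.002, -58.416, 29.375, 7.015, 0.01, -0.0], 'eef_pos': [0.256, -0.624, 0.226], 'ee_rot': [3.14, -0.0, -2.752], 'force': [0.042, 0.699, -0.369], 'moment': [-0.043, -0.007, 0.027], 'gripper_force': 0.0, 'width': 0.088}
bearing_large [173.6 271.9] 0.74 [0.443 0.596 0.   ]
bearing_large [357.2 260.8] 0.73 [0.483 0.156 0.   ]
bearing_small [447.6 262. ] 0.75 [ 0.487 -0.065  0.   ]
bearing_small [444.9 302.4] 0.67 [ 0.389 -0.059  0.   ]
cover_large [273.7 290. ] 0.74 [0.408 0.354 0.   ]
cover_small [404.3 254.7] 0.7 [0.501 0.042 0.   ]
housing_large [339.2 189.4] 0.87 [0.657 0.203 0.   ]
housing_small [441.8 223.4] 0.72 [ 0.581 -0.051  0.   ]
```

View pics/top0.png

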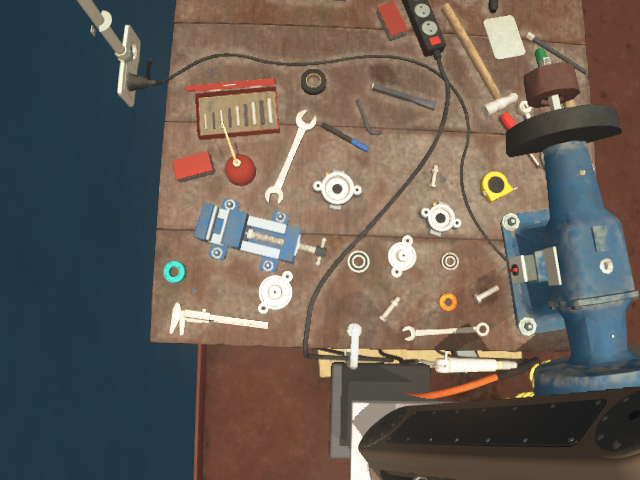

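View pics/scene0.png

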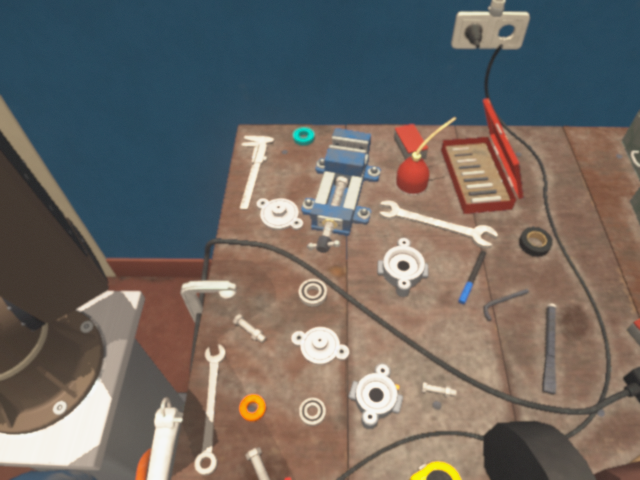

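The steel bearings are at top (358,261) large and (450,261) small. Look-alikes are turquoise at (174,272) and orange at (448,302). The covers are at (276,291) large and (403,256) small, and the housings at (337,189) and (440,218).

```bash
cat > m.py <<'E'
from h import *
def meas(n,near,zs,cams=("top","scene")):
    for c in cams:
        grab_frame(c)
        for r in spot_point(n,c):
            p=px2w(c,r["uv"],zs[0])
            if np.hypot(*(p[:2]-near))<.06: print(n,c,"spot",p[:2].round(4),round(r["score"],2))
        for r in regions_of(n,c):
            m=r["region"];ys,xs=np.nonzero(m)
            cn,_=cv2.findContours(m.astype(np.uint8),0,2);k=max(cn,key=cv2.contourArea)[:,0]
            w=np.array([px2w(c,u,zs[1])[:2] for u in zip(xs,ys)])
            ct=w.mean(0)
            if np.hypot(*(ct-near))>.06: continue
            e,v=np.linalg.eigh(np.cov(w.T));h=np.array([px2w(c,u,zs[1])[:2] for u in k])
            (mc,ms,_)=cv2.minAreaRect(h.astype(np.float32)*1000)
            a=np.degrees(np.arctan2(v[1,1],v[0,1]))
            print(n,c,"reg",ct.round(4),"rect",np.round(mc,1),np.round(ms,1),"long axis deg",round(a%180,1),"ratio",round((e[1]/e[0])**.5,2),round(r["score"],2))
E
python3 - <<'E'
from m import *
# spot z, region z
meas("bearing_large",(.483,.156),(0,.0075+.003));meas("bearing_small",(.487,-.065),(0,.008))
meas("cover_large",(.408,.354),(0,.0085));meas("cover_small",(.501,.042),(0,.0085))
meas("housing_large",(.657,.203),(0,.025));meas("housing_small",(.581,-.051),(0,.022))
a=cv2.imread("pics/top0.png")[160:320,240:500];cv2.imwrite("pics/c1.png",cv2.resize(a,None,fx=3,fy=3,interpolation=2))
E
```

```text
bearing_large top spot [0.478  0.1585] 0.82
bearing_large top reg [0.4833 0.1543] rect [483.4 153.8] [50.4 50.3] long axis deg 131.3 ratio 1.01 0.65
bearing_large scene spot [0.4822 0.1518] 0.66
bearing_large scene reg [0.4823 0.1502] rect [482.4 150.3] [50.9 60.9] long axis deg 101.1 ratio 1.16 0.86
bearing_small top spot [ 0.4835 -0.0638] 0.56
bearing_small top reg [ 0.4884 -0.0679] rect [488.6 -67.9] [39.2 42.2] long axis deg 106.4 ratio 1.11 0.66
bearing_small scene spot [ 0.4836 -0.0711] 0.62
bearing_small scene reg [ 0.4895 -0.0696] rect [489.4 -68.6] [42.1 44. ] long axis deg 113.3 ratio 1.04 0.83
cover_large top reg [0.4032 0.35  ] rect [404.1 350. ] [96.7 80.3] long axis deg 145.9 ratio 1.4 0.72
cover_large scene spot [0.3999 0.3535] 0.63
cover_large scene reg [0.4038 0.3429] rect [403.8 343.9] [100.3  82.7] long axis deg 139.6 ratio 1.44 0.97
cover_small top spot [0.501  0.0417] 0.69
cover_small top reg [0.4983 0.0509] rect [498.8  51. ] [67.  91.5] long axis deg 159.8 ratio 1.45 0.92
cover_small scene spot [0.4988 0.0543] 0.82
cover_small scene reg [0.4995 0.0437] rect [499.2  44.6] [91.3 71.2] long axis deg 159.5 ratio 1.49 0.64
housing_large top spot [0.6523 0.2126] 0.77
housing_large top reg [0.6527 0.2095] rect [653.  209.4] [97.8 88.1] long axis deg 87.5 ratio 1.17 0.88
housing_large scene spot [0.6582 0.2046] 0.59
housing_large scene reg [0.6531 0.2005] rect [654.2 201.6] [109.2  90.9] long axis deg 80.1 ratio 1.31 0.94
housing_small top spot [ 0.5894 -0.0456] 0.96
housing_small top reg [ 0.5896 -0.0399] rect [589.9 -40.3] [77.7 95.9] long axis deg 83.7 ratio 1.29 0.64
housing_small scene spot [ 0.5931 -0.0471] 0.9
housing_small scene reg [ 0.5927 -0.0476] rect [591.8 -45.3] [82.9 90.5] long axis deg 72.9 ratio 1.25 0.74
```

View pics/c1.png

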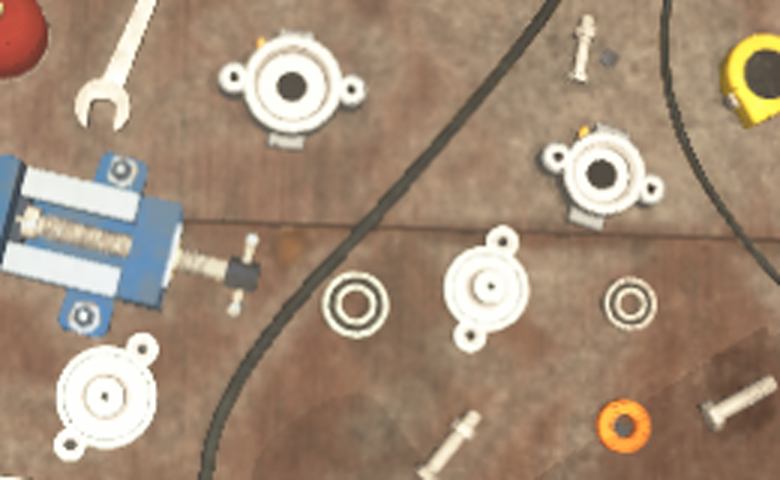

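The crop shows the steel large bearing at (358,261), the small one at (450,261), the two covers and the two housings with lug holes. The turquoise and orange ones are clearly different, so the choice is confirmed. Now the scene crop for a cross-check.

```bash
python3 - <<'E'
from h import *
a=cv2.imread("pics/scene0.png")[185:435,240:440];cv2.imwrite("pics/c2.png",cv2.resize(a,None,fx=2.4,fy=2.4,interpolation=2)[:600])
P={"HL":[(232,77,.03),(351,90,.03),(291,86,.018)],"HS":[(555,156,.026),(651,188,.026),(602,174,.017)],"CL":[(142,349,.0085),(69,445,.0085),(104,397,.0265)],"CS":[(502,241,.0085),(471,336,.0085),(490,287,.0265)],"BL":[(355,304,.015)],"BS":[(629,303,.012)]}
for n,l in P.items():
    w=[px2w("top",((x+.5)/3-.5+240,(y+.5)/3-.5+160),z)[:2] for x,y,z in l];print(n,np.round(w,4).tolist())
    if len(w)>1:
        d=w[0]-w[1];print("  mid",((w[0]+w[1])/2).round(4),"len",np.hypot(*d).round(4),"deg",np.degrees(np.arctan2(d[1],d[0])).round(1)%180)
E
```

```text
HL [[0.6585, 0.2583], [0.6512, 0.1633], [0.6555, 0.2106]]
  mid [0.6548 0.2108] len 0.0953 deg 85.6
HS [[0.6042, -0.0022], [0.581, -0.0807], [0.5925, -0.0428]]
  mid [ 0.5926 -0.0414] len 0.0819 deg 73.5
CL [[0.4415, 0.323], [0.3642, 0.3778], [0.4024, 0.3505]]
  mid [0.4029 0.3504] len 0.0948 deg 144.6
CS [[0.5365, 0.037], [0.4593, 0.0613], [0.4973, 0.0497]]
  mid [0.4979 0.0492] len 0.0809 deg 162.5
BL [[0.4817, 0.1554]]
BS [[0.489, -0.0663]]
```

View pics/c2.png

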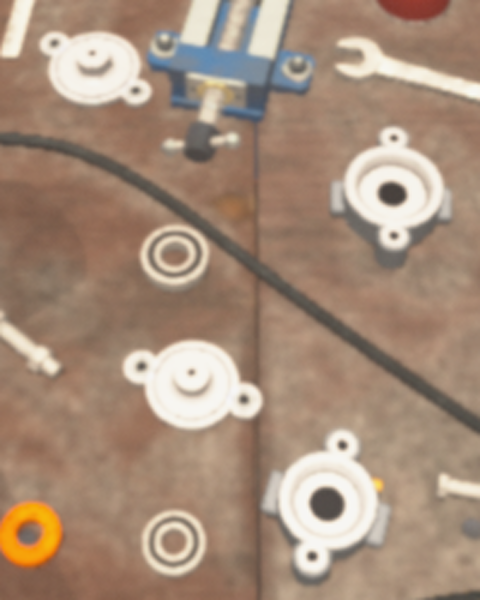

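The scene crop shows the same parts; I read the lug holes off it (in crop pixels: HL (393,137)/(393,235), HS (342,444)/(312,555), and so on) for a second measurement.

```bash
python3 - <<'E'
from h import *
P={"HL":[(393,137,.03),(393,235,.03),(392,194,.018)],"HS":[(342,444,.026),(312,555,.026),(327,504,.017)],"CL":[(55,43,.0085),(137,91,.0085),(95,52,.0265)],"CS":[(141,366,.0085),(244,399,.0085),(192,373,.0265)],"BL":[(175,253,.015)],"BS":[(175,541,.012)]}
for n,l in P.items():
    w=[px2w("scene",((x+.5)/2.4-.5+240,(y+.5)/2.4-.5+185),z)[:2] for x,y,z in l];print(n,np.round(w,4).tolist())
    if len(w)>1:
        d=w[0]-w[1];print("  mid",((w[0]+w[1])/2).round(4),"len",np.hypot(*d).round(4),"deg",np.degrees(np.arctan2(d[1],d[0])).round(1)%180)
E
```

```text
HL [[0.6586, 0.256], [0.6516, 0.1619], [0.6555, 0.2078]]
  mid [0.6551 0.2089] len 0.0943 deg 85.8
HS [[0.6046, -0.0054], [0.5815, -0.0818], [0.5933, -0.0446]]
  mid [ 0.5931 -0.0436] len 0.0798 deg 73.2
CL [[0.3659, 0.3745], [0.4431, 0.3197], [0.4058, 0.3488]]
  mid [0.4045 0.3471] len 0.0947 deg 144.6
CS [[0.4606, 0.0601], [0.5368, 0.0349], [0.4992, 0.0466]]
  mid [0.4987 0.0475] len 0.0802 deg 161.7
BL [[0.4826, 0.1532]]
BS [[0.4906, -0.0694]]
```

```bash
python3 - <<'E'
from h import *
def ray(c,uv):
    a=px2w(c,uv,0);o=np.array(calibration(c)["extrinsics"])[:3,3];return o,(a-o)/np.linalg.norm(a-o)
def tri(u,v):
    o,d=ray("top",u);p,e=ray("scene",v);A=np.c_[d,-e];s=np.linalg.lstsq(A,p-o,rcond=None)[0];a=o+d*s[0];b=p+e*s[1];print(((a+b)/2).round(3),np.linalg.norm(a-b).round(3))
tri((506,145),(487,440));tri((506,145),(535,424))
tri((318,250),(322,242))
tri((215,215),(350,135))
for z in(0,.2,.3,.4):
    print(z,[px2w("top",u,z)[:2].round(2).tolist() for u in((506,145),(620,115),(520,270),(630,250),(600,360),(575,80))])
# vise near edge
print([px2w("top",u,.05)[:2].round(3).tolist() for u in((200,235),(268,265),(295,262))])
E
```

```text
[ 0.726 -0.153  0.168] 0.015
[ 0.745 -0.144  0.204] 0.045
[0.501 0.251 0.035] 0.005
[0.56  0.482 0.108] 0.013
0 [[0.79, -0.22], [0.89, -0.55], [0.47, -0.25], [0.53, -0.55], [0.25, -0.46], [0.98, -0.42]]
0.2 [[0.72, -0.14], [0.81, -0.42], [0.46, -0.17], [0.51, -0.42], [0.27, -0.34], [0.89, -0.31]]
0.3 [[0.69, -0.1], [0.77, -0.35], [0.45, -0.12], [0.49, -0.35], [0.28, -0.28], [0.84, -0.25]]
0.4 [[0.66, -0.06], [0.73, -0.28], [0.44, -0.08], [0.48, -0.29], [0.29, -0.22], [0.79, -0.2]]
[[0.528, 0.526], [0.463, 0.366], [0.472, 0.304]]
```

Request:
arm_command(
  commands=[
    {"tz": -1},
    {"tz": -1},
    {"tz": -1},
    {"tz": -1},
    {"tz": -1},
    {"tz": -1},
    {"tz": -1},
    {"tz": -1},
  ],
  claw=0.8,
  grip_force=30,
)

```text
invalid input
```

```bash
cat > go.py <<'E'
import sys,numpy as np
from station import get_state
s=get_state();p=np.array(s["eef_pos"]);r=np.array(s["ee_rot"]);y=r[2]
def go(x,yy,z,yaw=None):
    d=np.array([x,yy,z])-p;c,n=np.cos(y),np.sin(y)
    t=0 if yaw is None else -((np.radians(yaw)-y+np.pi)%(2*np.pi)-np.pi)/np.pi
    print("t %.2f pos"%s["t"],p.round(4),"yaw %.1f"%np.degrees(y),"-> tx %.3f ty %.3f tz %.3f twist %.3f"%((c*d[0]+n*d[1])/.25,(n*d[0]-c*d[1])/.25,-d[2]/.25,t),"F",np.round(s["force"],1),"w",round(s["width"],4),"q",np.round(s["q"],2))
a=[float(v) for v in sys.argv[1:]];go(*a)
E
python3 go.py .482 .154 .476 -130
```

```text
t 2.20 pos [ 0.2565 -0.6243  0.2266] yaw -157.7 -> tx -2.018 ty 2.537 tz -0.998 twist -0.154 F [ 0.7 -0.5  0.6] w 0.0878 q [-0.89  0.36  0.01 -0.   -1.22 -0.29]
```

Request:
arm_command(
  commands=[
    {"tx": 0,"ty": 0,"tz": -1,"twist": 0},
    {"tx": 0,"ty": 0,"tz": -1,"twist": 0},
    {"tx": 0,"ty": 0,"tz": -1,"twist": 0},
    {"tx": 0,"ty": 0,"tz": -1,"twist": 0},
    {"tx": 0,"ty": 0,"tz": -1,"twist": 0},
    {"tx": 0,"ty": 0,"tz": -1,"twist": 0},
    {"tx": 0,"ty": 0,"tz": -1,"twist": 0},
    {"tx": 0,"ty": 0,"tz": -1,"twist": 0},
  ],
  claw=0.8,
  grip_force=30,
)

```text
t: 2.87
eef_pos: [0.2567, -0.6249, 0.4801]
ee_rot: [-3.136, 0.001, -2.752]
force: [0.2, 0.0, -0.9]
width: 0.0702
gripper_force: 0.0
```

```bash
python3 go.py .482 .154 .476 -130
```

```text
t 2.87 pos [ 0.2567 -0.6249  0.4801] yaw -157.7 -> tx -2.017 ty 2.540 tz 0.016 twist -0.154 F [ 0.2  0.  -0.9] w 0.0702 q [-0.89  0.32  0.51  0.   -1.76 -0.29]
```

Request:
arm_command(
  commands=[
    {"tx": -0.79,"ty": 1,"tz": 0,"twist": 0},
    {"tx": -0.79,"ty": 1,"tz": 0,"twist": 0},
    {"tx": -0.79,"ty": 1,"tz": 0,"twist": 0},
    {"tx": -0.79,"ty": 1,"tz": 0,"twist": 0},
    {"tx": -0.79,"ty": 1,"tz": 0,"twist": 0},
    {"tx": -0.79,"ty": 1,"tz": 0,"twist": 0},
    {"tx": -0.79,"ty": 1,"tz": 0,"twist": 0},
    {"tx": -0.79,"ty": 1,"tz": 0,"twist": 0},
  ],
)

```text
t: 3.53
eef_pos: [0.3439, -0.3151, 0.4759]
ee_rot: [3.141, 0.0, -2.751]
force: [1.2, -0.7, 2.1]
width: 0.0701
gripper_force: 0.0
```

Request:
arm_command(
  commands=[
    {"tx": -0.79,"ty": 1,"tz": 0,"twist": 0},
    {"tx": -0.79,"ty": 1,"tz": 0,"twist": 0},
    {"tx": -0.79,"ty": 1,"tz": 0,"twist": 0},
    {"tx": -0.79,"ty": 1,"tz": 0,"twist": 0},
    {"tx": -0.79,"ty": 1,"tz": 0,"twist": 0},
    {"tx": -0.79,"ty": 1,"tz": 0,"twist": 0},
    {"tx": -0.79,"ty": 1,"tz": 0,"twist": 0},
    {"tx": -0.79,"ty": 1,"tz": 0,"twist": 0},
  ],
)

```text
t: 4.2
eef_pos: [0.4317, -0.0086, 0.4754]
ee_rot: [3.141, -0.001, -2.75]
force: [1.5, -1.5, 0.7]
width: 0.0701
gripper_force: 0.0
```

```bash
python3 go.py .482 .154 .25 -130
```

```text
t 4.20 pos [ 0.4317 -0.0086  0.4754] yaw -157.6 -> tx -0.434 ty 0.525 tz 0.902 twist -0.153 F [ 1.5 -1.5  0.7] w 0.0701 q [ 0.44 -0.12  0.   -0.   -1.7  -1.62]
```

Request:
arm_command(
  commands=[
    {"tx": -0.434,"ty": 0.525,"tz": 0.9,"twist": -0.154},
    {"tx": -0.434,"ty": 0.525,"tz": 0.9,"twist": -0.154},
    {"tx": -0.434,"ty": 0.525,"tz": 0.9,"twist": -0.154},
    {"tx": -0.434,"ty": 0.525,"tz": 0.9,"twist": -0.154},
    {"tx": -0.434,"ty": 0.525,"tz": 0.9,"twist": -0.154},
    {"tx": -0.434,"ty": 0.525,"tz": 0.9,"twist": -0.154},
    {"tx": -0.434,"ty": 0.525,"tz": 0.9,"twist": -0.154},
    {"tx": -0.434,"ty": 0.525,"tz": 0.9,"twist": -0.154},
  ],
)

```text
t: 4.87
eef_pos: [0.4798, 0.1518, 0.2444]
ee_rot: [3.138, -0.01, -2.267]
force: [-0.3, 0.2, -0.4]
width: 0.0702
gripper_force: 0.0
```

```bash
python3 go.py .482 .154 .008 -130
```

```text
t 4.87 pos [0.4798 0.1518 0.2444] yaw -129.9 -> tx -0.012 ty -0.001 tz 0.946 twist 0.001 F [-0.3  0.2 -0.4] w 0.0702 q [ 0.7   0.07 -0.32 -0.   -1.19 -1.39]
```

Request:
arm_command(
  commands=[
    {"tx": 0,"ty": 0,"tz": 0.15,"twist": 0},
    {"tx": 0,"ty": 0,"tz": 0.3,"twist": 0},
    {"tx": 0,"ty": 0,"tz": 0.45,"twist": 0},
    {"tx": 0,"ty": 0,"tz": 0.6,"twist": 0},
    {"tx": 0,"ty": 0,"tz": 0.75,"twist": 0},
    {"tx": 0,"ty": 0,"tz": 0.82,"twist": 0},
    {"tx": 0,"ty": 0,"tz": 0.84,"twist": 0},
    {"tx": 0,"ty": 0,"tz": 0.84,"twist": 0},
  ],
)

```text
t: 5.53
eef_pos: [0.4814, 0.1499, 0.0404]
ee_rot: [3.141, -0.004, -2.268]
force: [0.5, -0.6, 0.4]
width: 0.0703
gripper_force: 0.0
```

```bash
python3 go.py .482 .154 .008 -130; python3 - <<'E'
from h import *
save("top","d1.png",(290,200,430,320),3)
save("scene","d2.png",(250,200,390,340),3)
a=cv2.imread("pics/d1.png");b=cv2.imread("pics/d2.png")[:360]
cv2.imwrite("pics/d3.png",cv2.resize(np.hstack([a,b]),None,fx=.95,fy=.95))
E
```

```text
t 5.53 pos [0.4814 0.1499 0.0404] yaw -130.0 -> tx -0.014 ty 0.009 tz 0.130 twist 0.000 F [ 0.5 -0.6  0.4] w 0.0703 q [ 0.69  0.29 -0.59  0.   -0.7  -1.39]
```

View pics/d3.png

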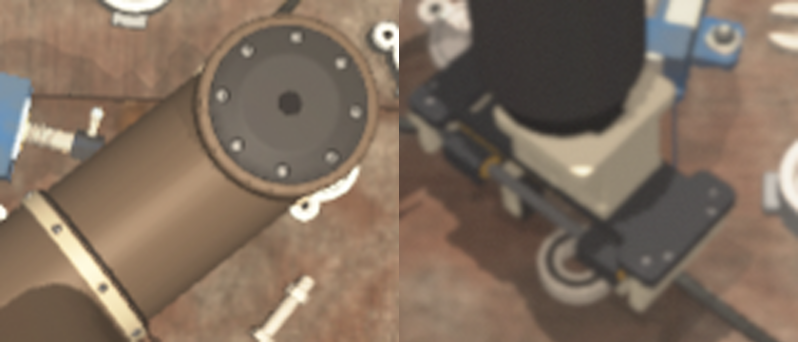

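The gripper straddles the steel bearing (scene crop at about (578,268)), with its fingers on the line between (512,215) and (640,305), clear of the cable. Descending now.

Request:
arm_command(
  commands=[
    {"tx": -0.014,"ty": 0.009,"tz": 0.04,"twist": 0},
    {"tx": -0.014,"ty": 0.009,"tz": 0.08,"twist": 0},
    {"tx": -0.014,"ty": 0.009,"tz": 0.11,"twist": 0},
    {"tx": -0.014,"ty": 0.009,"tz": 0.13,"twist": 0},
    {"tx": -0.014,"ty": 0.009,"tz": 0.13,"twist": 0},
    {"tx": -0.014,"ty": 0.009,"tz": 0.13,"twist": 0},
    {"tx": -0.014,"ty": 0.009,"tz": 0.13,"twist": 0},
    {"tx": -0.014,"ty": 0.009,"tz": 0.13,"twist": 0},
  ],
)

```text
t: 6.3
eef_pos: [0.4831, 0.1551, 0.0093]
ee_rot: [-3.141, 0.0, -2.268]
force: [-0.7, 0.7, 0.3]
width: 0.07
gripper_force: 0.0
```

Request:
arm_command(
  commands=[
    {"tx": 0,"ty": 0,"tz": 0,"twist": 0},
    {"tx": 0,"ty": 0,"tz": 0,"twist": 0},
    {"tx": 0,"ty": 0,"tz": 0,"twist": 0},
    {"tx": 0,"ty": 0,"tz": 0,"twist": 0},
    {"tx": 0,"ty": 0,"tz": 0,"twist": 0},
    {"tx": 0,"ty": 0,"tz": 0,"twist": 0},
    {"tx": 0,"ty": 0,"tz": 0,"twist": 0},
    {"tx": 0,"ty": 0,"tz": 0,"twist": 0},
  ],
  claw=0,
  grip_force=25,
)

```text
t: 6.97
eef_pos: [0.4829, 0.1551, 0.0092]
ee_rot: [-3.142, 0.0, -2.268]
force: [-1.7, 0.2, 2.6]
width: 0.049
gripper_force: 25.0
```

```bash
python3 go.py .655 .210 .09 -130
```

```text
t 6.97 pos [0.4829 0.1551 0.0092] yaw -129.9 -> tx -0.610 ty -0.387 tz -0.323 twist 0.000 F [-1.7  0.2  2.6] w 0.049 q [ 0.7   0.34 -0.61  0.   -0.62 -1.4 ]
```

Request:
arm_command(
  commands=[
    {"tx": 0,"ty": 0,"tz": -0.05,"twist": 0},
    {"tx": 0,"ty": 0,"tz": -0.1,"twist": 0},
    {"tx": 0,"ty": 0,"tz": -0.2,"twist": 0},
    {"tx": 0,"ty": 0,"tz": -0.32,"twist": 0},
    {"tx": 0,"ty": 0,"tz": -0.44,"twist": 0},
    {"tx": 0,"ty": 0,"tz": -0.56,"twist": 0},
    {"tx": 0,"ty": 0,"tz": -0.6,"twist": 0},
    {"tx": 0,"ty": 0,"tz": -0.6,"twist": 0},
  ],
)

```text
t: 7.63
eef_pos: [0.4842, 0.1559, 0.1619]
ee_rot: [-3.14, 0.005, -2.268]
force: [0.8, 0.4, -1.5]
width: 0.0491
gripper_force: 24.9
```

```bash
python3 go.py .655 .210 .09 -130; python3 - <<'E'
from h import *
s=get_state();u=w2px("scene",s["eef_pos"]);print(u)
x,y=int(u[0]),int(u[1]);save("scene","e1.png",(x-70,y-60,x+70,y+60),4)
E
```

```text
t 7.63 pos [0.4842 0.1559 0.1619] yaw -129.9 -> tx -0.604 ty -0.385 tz 0.288 twist 0.000 F [ 0.8  0.4 -1.5] w 0.0491 q [ 0.7   0.14 -0.45  0.   -0.98 -1.4 ]
[310.15528295 242.68219604]
```

View pics/e1.png

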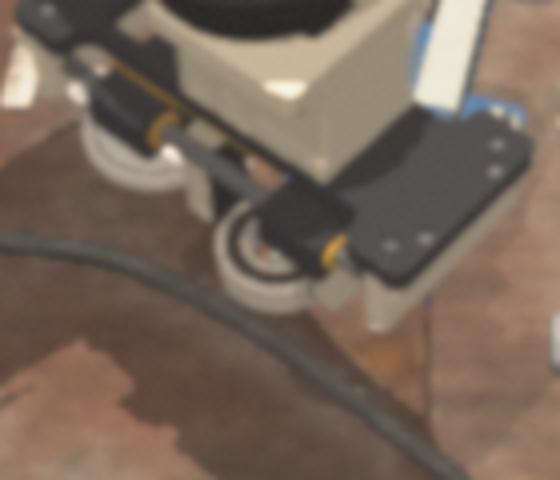

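The bearing is held level (crop about (285,245), TCP projects to (280,243)). Carrying it to the large housing.

Request:
arm_command(
  commands=[
    {"tx": -0.12,"ty": -0.08,"tz": 0,"twist": 0},
    {"tx": -0.24,"ty": -0.15,"tz": 0,"twist": 0},
    {"tx": -0.36,"ty": -0.23,"tz": 0.05,"twist": 0},
    {"tx": -0.48,"ty": -0.31,"tz": 0.12,"twist": 0},
    {"tx": -0.57,"ty": -0.36,"tz": 0.2,"twist": 0},
    {"tx": -0.6,"ty": -0.385,"tz": 0.28,"twist": 0},
    {"tx": -0.604,"ty": -0.385,"tz": 0.36,"twist": 0},
    {"tx": -0.604,"ty": -0.385,"tz": 0.36,"twist": 0},
  ],
)

```text
t: 8.35
eef_pos: [0.6501, 0.207, 0.0609]
ee_rot: [3.137, -0.011, -2.27]
force: [-1.8, -0.2, -2.0]
width: 0.0488
gripper_force: 24.9
```

```bash
sleep 0; python3 go.py .655 .210 .032 -130
```

```text
t 8.35 pos [0.6501 0.207  0.0609] yaw -130.0 -> tx -0.022 ty -0.007 tz 0.116 twist -0.000 F [-1.8 -0.2 -2. ] w 0.0488 q [ 0.59  0.51 -0.15 -0.   -0.92 -1.29]
```

Request:
arm_command(
  commands=[
    {"tx": 0,"ty": 0,"tz": 0.02,"twist": 0},
    {"tx": 0,"ty": 0,"tz": 0.04,"twist": 0},
    {"tx": 0,"ty": 0,"tz": 0.04,"twist": 0},
    {"tx": 0,"ty": 0,"tz": 0.04,"twist": 0},
    {"tx": 0,"ty": 0,"tz": 0.04,"twist": 0},
    {"tx": 0,"ty": 0,"tz": 0.04,"twist": 0},
    {"tx": 0,"ty": 0,"tz": 0.04,"twist": 0},
    {"tx": 0,"ty": 0,"tz": 0.04,"twist": 0},
  ],
)

```text
t: 9.02
eef_pos: [0.6538, 0.2091, 0.0597]
ee_rot: [-3.141, 0.001, -2.268]
force: [0.1, -0.5, -0.8]
width: 0.0493
gripper_force: 24.9
```

```bash
sleep 0; python3 go.py .655 .210 .032 -130
```

```text
t 9.02 pos [0.6538 0.2091 0.0597] yaw -129.9 -> tx -0.006 ty -0.002 tz 0.111 twist 0.000 F [ 0.1 -0.5 -0.8] w 0.0493 q [ 0.59  0.51 -0.15  0.   -0.9  -1.29]
```

Request:
arm_command(
  commands=[
    {"tx": -0.006,"ty": -0.002,"tz": 0.03,"twist": 0},
    {"tx": -0.006,"ty": -0.002,"tz": 0.06,"twist": 0},
    {"tx": -0.006,"ty": -0.002,"tz": 0.08,"twist": 0},
    {"tx": -0.006,"ty": -0.002,"tz": 0.1,"twist": 0},
    {"tx": -0.006,"ty": -0.002,"tz": 0.11,"twist": 0},
    {"tx": -0.006,"ty": -0.002,"tz": 0.11,"twist": 0},
    {"tx": -0.006,"ty": -0.002,"tz": 0.11,"twist": 0},
    {"tx": -0.006,"ty": -0.002,"tz": 0.11,"twist": 0},
  ],
)

```text
t: 9.68
eef_pos: [0.655, 0.2098, 0.0315]
ee_rot: [3.142, -0.0, -2.268]
force: [-0.5, -0.0, -1.7]
width: 0.0492
gripper_force: 24.9
```

No contact; release.

Request:
arm_command(
  commands=[
    {"tx": 0,"ty": 0,"tz": 0,"twist": 0},
    {"tx": 0,"ty": 0,"tz": 0,"twist": 0},
    {"tx": 0,"ty": 0,"tz": 0,"twist": 0},
    {"tx": 0,"ty": 0,"tz": 0,"twist": 0},
    {"tx": 0,"ty": 0,"tz": 0,"twist": 0},
    {"tx": 0,"ty": 0,"tz": -0.15,"twist": 0},
    {"tx": 0,"ty": 0,"tz": -0.3,"twist": 0},
    {"tx": 0,"ty": 0,"tz": -0.45,"twist": 0},
  ],
  claw=0.75,
)

```text
t: 10.35
eef_pos: [0.6545, 0.2094, 0.1449]
ee_rot: [3.141, -0.002, -2.268]
force: [1.0, 0.3, -0.4]
width: 0.0661
gripper_force: 0.0
```

```bash
python3 go.py .490 -.068 .16 -180;python3 go.py .490 -.068 .06 -180; python3 - <<'E'
from h import *
u=w2px("scene",(.655,.21,.03));x,y=int(u[0]),int(u[1]);print(u)
save("scene","f1.png",(x-50,y-50,x+50,y+50),4)
E
```

```text
t 10.35 pos [0.6545 0.2094 0.1449] yaw -129.9 -> tx 1.273 ty -0.208 tz -0.060 twist 0.278 F [ 1.   0.3 -0.4] w 0.0661 q [ 0.59  0.43 -0.06  0.   -1.07 -1.29]
t 10.35 pos [0.6545 0.2094 0.1449] yaw -129.9 -> tx 1.273 ty -0.208 tz 0.340 twist 0.278 F [ 1.   0.3 -0.4] w 0.0661 q [ 0.59  0.43 -0.06  0.   -1.07 -1.29]
[403.367402   261.12932472]
```

View pics/f1.png

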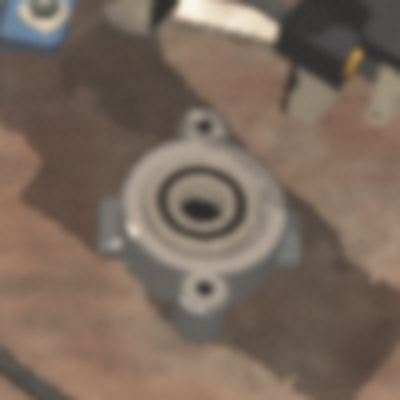

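Bearing sits flat and centred in the large housing (crop (201,203)). Next, the small bearing, closing along x to keep off the grinder.

Request:
arm_command(
  commands=[
    {"tx": 0.15,"ty": -0.02,"tz": 0,"twist": 0},
    {"tx": 0.3,"ty": -0.05,"tz": 0,"twist": 0},
    {"tx": 0.46,"ty": -0.075,"tz": 0,"twist": 0},
    {"tx": 0.62,"ty": -0.1,"tz": 0,"twist": 0},
    {"tx": 0.78,"ty": -0.13,"tz": 0,"twist": 0},
    {"tx": 0.9,"ty": -0.15,"tz": 0,"twist": 0},
    {"tx": 1,"ty": -0.165,"tz": 0,"twist": 0},
    {"tx": 1,"ty": -0.165,"tz": 0,"twist": 0},
  ],
)

```text
t: 11.07
eef_pos: [0.5231, -0.0114, 0.1443]
ee_rot: [3.141, -0.0, -2.271]
force: [-1.5, -0.2, 0.1]
width: 0.0655
gripper_force: 0.0
```

Request:
arm_command(
  commands=[
    {"tx": 0.1,"ty": -0.016,"tz": 0,"twist": -0.04},
    {"tx": 0.2,"ty": -0.032,"tz": 0.05,"twist": -0.08},
    {"tx": 0.273,"ty": -0.043,"tz": 0.1,"twist": -0.12},
    {"tx": 0.273,"ty": -0.043,"tz": 0.2,"twist": -0.16},
    {"tx": 0.273,"ty": -0.043,"tz": 0.3,"twist": -0.2},
    {"tx": 0.273,"ty": -0.043,"tz": 0.4,"twist": -0.222},
    {"tx": 0.273,"ty": -0.043,"tz": 0.4,"twist": -0.222},
    {"tx": 0.273,"ty": -0.043,"tz": 0.4,"twist": -0.222},
  ],
)

```text
t: 11.73
eef_pos: [0.4898, -0.0678, 0.0435]
ee_rot: [3.139, -0.001, -1.573]
force: [0.1, 0.3, 0.9]
width: 0.0658
gripper_force: 0.0
```

```bash
python3 go.py .490 -.068 .0058 -90
```

```text
t 11.73 pos [ 0.4898 -0.0678  0.0435] yaw -90.1 -> tx 0.001 ty -0.001 tz 0.151 twist -0.001 F [0.1 0.3 0.9] w 0.0658 q [ 0.26  0.27 -0.61  0.   -0.69 -0.26]
```

Request:
arm_command(
  commands=[
    {"tx": 0,"ty": 0,"tz": 0.05,"twist": 0},
    {"tx": 0,"ty": 0,"tz": 0.1,"twist": 0},
    {"tx": 0,"ty": 0,"tz": 0.13,"twist": 0},
    {"tx": 0,"ty": 0,"tz": 0.15,"twist": 0},
    {"tx": 0,"ty": 0,"tz": 0.15,"twist": 0},
    {"tx": 0,"ty": 0,"tz": 0.15,"twist": 0},
    {"tx": 0,"ty": 0,"tz": 0.15,"twist": 0},
    {"tx": 0,"ty": 0,"tz": 0.15,"twist": 0},
  ],
)

```text
t: 12.4
eef_pos: [0.491, -0.0675, 0.0073]
ee_rot: [-3.14, 0.0, -1.571]
force: [0.4, -1.6, 0.3]
width: 0.0659
gripper_force: 0.0
```

Request:
arm_command(
  commands=[
    {"tx": 0,"ty": 0,"tz": 0,"twist": 0},
    {"tx": 0,"ty": 0,"tz": 0,"twist": 0},
    {"tx": 0,"ty": 0,"tz": 0,"twist": 0},
    {"tx": 0,"ty": 0,"tz": 0,"twist": 0},
    {"tx": 0,"ty": 0,"tz": 0,"twist": 0},
    {"tx": 0,"ty": 0,"tz": 0,"twist": 0},
    {"tx": 0,"ty": 0,"tz": 0,"twist": 0},
    {"tx": 0,"ty": 0,"tz": 0,"twist": 0},
  ],
  claw=0,
  grip_force=25,
)

```text
t: 13.07
eef_pos: [0.4905, -0.0676, 0.0066]
ee_rot: [-3.142, -0.0, -1.571]
force: [-0.4, 0.1, 1.5]
width: 0.0391
gripper_force: 25.0
```

Request:
arm_command(
  commands=[
    {"tx": 0,"ty": 0,"tz": -0.05,"twist": 0},
    {"tx": 0,"ty": 0,"tz": -0.1,"twist": 0},
    {"tx": 0,"ty": 0,"tz": -0.2,"twist": 0},
    {"tx": 0,"ty": 0,"tz": -0.28,"twist": 0},
    {"tx": 0,"ty": 0,"tz": -0.28,"twist": 0},
    {"tx": 0,"ty": 0,"tz": -0.28,"twist": 0},
    {"tx": 0,"ty": 0,"tz": -0.28,"twist": 0},
    {"tx": 0,"ty": 0,"tz": -0.28,"twist": 0},
  ],
)

```text
t: 13.73
eef_pos: [0.4896, -0.0677, 0.0756]
ee_rot: [3.14, -0.0, -1.571]
force: [-0.8, -0.4, -0.7]
width: 0.0394
gripper_force: 24.9
```

```bash
python3 go.py .593 -.0425 .06 -90
```

```text
t 13.73 pos [ 0.4896 -0.0677  0.0756] yaw -90.0 -> tx -0.101 ty -0.413 tz 0.062 twist -0.000 F [-0.8 -0.4 -0.7] w 0.0394 q [ 0.26  0.22 -0.58 -0.   -0.77 -0.26]
```

Request:
arm_command(
  commands=[
    {"tx": -0.025,"ty": -0.1,"tz": 0,"twist": 0},
    {"tx": -0.05,"ty": -0.2,"tz": 0,"twist": 0},
    {"tx": -0.075,"ty": -0.3,"tz": 0,"twist": 0},
    {"tx": -0.1,"ty": -0.38,"tz": 0,"twist": 0},
    {"tx": -0.101,"ty": -0.413,"tz": 0.03,"twist": 0},
    {"tx": -0.101,"ty": -0.413,"tz": 0.06,"twist": 0},
    {"tx": -0.101,"ty": -0.413,"tz": 0.08,"twist": 0},
    {"tx": -0.101,"ty": -0.413,"tz": 0.08,"twist": 0},
  ],
)

```text
t: 14.4
eef_pos: [0.5911, -0.0428, 0.0541]
ee_rot: [3.137, -0.001, -1.571]
force: [-0.1, -0.6, -1.5]
width: 0.0396
gripper_force: 24.9
```

```bash
python3 go.py .593 -.0425 .0275 -90
```

```text
t 14.40 pos [ 0.5911 -0.0428  0.0541] yaw -90.0 -> tx -0.001 ty -0.008 tz 0.106 twist -0.000 F [-0.1 -0.6 -1.5] w 0.0396 q [ 0.26  0.39 -0.38 -0.   -0.81 -0.26]
```

Request:
arm_command(
  commands=[
    {"tx": 0,"ty": -0.003,"tz": 0.03,"twist": 0},
    {"tx": 0,"ty": -0.003,"tz": 0.06,"twist": 0},
    {"tx": 0,"ty": -0.003,"tz": 0.09,"twist": 0},
    {"tx": 0,"ty": -0.003,"tz": 0.107,"twist": 0},
    {"tx": 0,"ty": -0.003,"tz": 0.107,"twist": 0},
    {"tx": 0,"ty": -0.003,"tz": 0.107,"twist": 0},
    {"tx": 0,"ty": -0.003,"tz": 0.107,"twist": 0},
    {"tx": 0,"ty": -0.003,"tz": 0.107,"twist": 0},
  ],
)

```text
t: 15.07
eef_pos: [0.5948, -0.0422, 0.0302]
ee_rot: [-3.141, 0.0, -1.571]
force: [-0.5, -0.1, 0.4]
width: 0.0395
gripper_force: 24.9
```

Request:
arm_command(
  commands=[
    {"tx": 0,"ty": 0,"tz": 0,"twist": 0},
    {"tx": 0,"ty": 0,"tz": 0,"twist": 0},
    {"tx": 0,"ty": 0,"tz": 0,"twist": 0},
    {"tx": 0,"ty": 0,"tz": 0,"twist": 0},
    {"tx": 0,"ty": 0,"tz": 0,"twist": 0},
    {"tx": 0,"ty": 0,"tz": -0.1,"twist": 0},
    {"tx": 0,"ty": 0,"tz": -0.2,"twist": 0},
    {"tx": 0,"ty": 0,"tz": -0.3,"twist": 0},
  ],
  claw=0.6,
)

```text
t: 15.73
eef_pos: [0.5941, -0.0424, 0.1054]
ee_rot: [3.14, -0.0, -1.57]
force: [0.8, 0.8, -0.1]
width: 0.0523
gripper_force: 0.0
```

```bash
python3 go.py .4985 .048 .1 -90
```

```text
t 15.73 pos [ 0.5941 -0.0424  0.1054] yaw -90.0 -> tx -0.362 ty 0.382 tz 0.021 twist 0.000 F [ 0.8  0.8 -0.1] w 0.0523 q [ 0.26  0.33 -0.32  0.   -0.91 -0.26]
```

Request:
arm_command(
  commands=[
    {"tx": -0.06,"ty": 0.06,"tz": -0.02,"twist": -0.035},
    {"tx": -0.12,"ty": 0.12,"tz": -0.02,"twist": -0.07},
    {"tx": -0.18,"ty": 0.19,"tz": -0.02,"twist": -0.105},
    {"tx": -0.24,"ty": 0.25,"tz": -0.02,"twist": -0.14},
    {"tx": -0.3,"ty": 0.32,"tz": -0.02,"twist": -0.175},
    {"tx": -0.362,"ty": 0.382,"tz": -0.02,"twist": -0.21},
    {"tx": -0.362,"ty": 0.382,"tz": -0.02,"twist": -0.245},
    {"tx": -0.362,"ty": 0.382,"tz": -0.02,"twist": -0.25},
  ],
)

```text
t: 16.4
eef_pos: [0.4985, 0.049, 0.1103]
ee_rot: [-3.141, -0.0, -0.778]
force: [0.2, 0.1, -0.2]
width: 0.0523
gripper_force: 0.0
```

Request:
arm_command(
  commands=[
    {"tx": 0,"ty": 0,"tz": 0,"twist": -0.035},
    {"tx": 0,"ty": 0,"tz": 0,"twist": -0.07},
    {"tx": 0,"ty": 0,"tz": 0.05,"twist": -0.105},
    {"tx": 0,"ty": 0,"tz": 0.1,"twist": -0.14},
    {"tx": 0,"ty": 0,"tz": 0.15,"twist": -0.175},
    {"tx": 0,"ty": 0,"tz": 0.2,"twist": -0.21},
    {"tx": 0,"ty": 0,"tz": 0.2,"twist": -0.245},
    {"tx": 0,"ty": 0,"tz": 0.2,"twist": -0.25},
  ],
)

```text
t: 17.07
eef_pos: [0.4989, 0.0476, 0.059]
ee_rot: [3.141, 0.002, 0.002]
force: [0.2, -0.1, 0.4]
width: 0.0528
gripper_force: 0.0
```

```bash
python3 go.py .4985 .048 .0115 0; python3 - <<'E'
from h import *
u=w2px("scene",(.55,.0,.03));x,y=int(u[0]),int(u[1]);print(u)
save("scene","g1.png",(x-70,y-60,x+70,y+60),4)
E
```

```text
t 17.07 pos [0.4989 0.0476 0.059 ] yaw 0.1 -> tx -0.001 ty -0.002 tz 0.190 twist 0.001 F [ 0.2 -0.1  0.4] w 0.0528 q [ 0.49  0.26 -0.58  0.   -0.74  1.08]
[349.37220569 365.38029696]
```

View pics/g1.png

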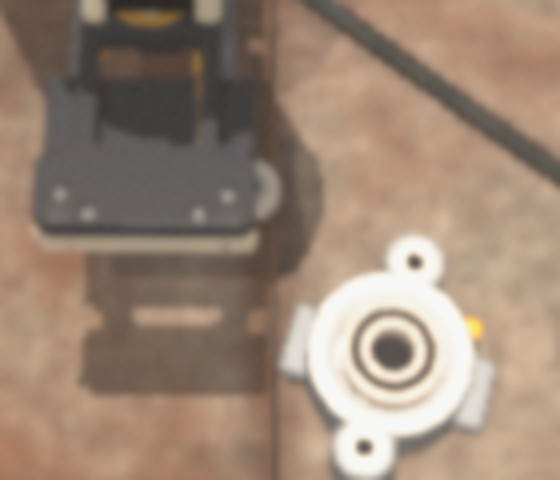

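The small bearing is seated flat in its housing (crop (394,349)). Gripper is over the small cover; grasping its boss.

Request:
arm_command(
  commands=[
    {"tx": 0,"ty": 0,"tz": 0.05,"twist": 0},
    {"tx": 0,"ty": 0,"tz": 0.1,"twist": 0},
    {"tx": 0,"ty": 0,"tz": 0.15,"twist": 0},
    {"tx": 0,"ty": 0,"tz": 0.18,"twist": 0},
    {"tx": 0,"ty": 0,"tz": 0.187,"twist": 0},
    {"tx": 0,"ty": 0,"tz": 0.187,"twist": 0},
    {"tx": 0,"ty": 0,"tz": 0.187,"twist": 0},
    {"tx": 0,"ty": 0,"tz": 0.187,"twist": 0},
  ],
)

```text
t: 17.78
eef_pos: [0.4995, 0.0484, 0.0138]
ee_rot: [-3.141, -0.001, -0.0]
force: [0.0, 1.7, 1.0]
width: 0.0523
gripper_force: 0.0
```

Request:
arm_command(
  commands=[
    {"tx": 0,"ty": 0,"tz": 0,"twist": 0},
    {"tx": 0,"ty": 0,"tz": 0,"twist": 0},
    {"tx": 0,"ty": 0,"tz": 0,"twist": 0},
    {"tx": 0,"ty": 0,"tz": 0,"twist": 0},
    {"tx": 0,"ty": 0,"tz": 0,"twist": 0},
    {"tx": 0,"ty": 0,"tz": 0,"twist": 0},
    {"tx": 0,"ty": 0,"tz": 0,"twist": 0},
    {"tx": 0,"ty": 0,"tz": 0,"twist": 0},
  ],
  claw=0,
  grip_force=40,
)

```text
t: 18.45
eef_pos: [0.499, 0.0482, 0.0132]
ee_rot: [-3.142, -0.0, 0.0]
force: [-1.0, 0.0, 2.9]
width: 0.0248
gripper_force: 40.0
```

Request:
arm_command(
  commands=[
    {"tx": 0,"ty": 0,"tz": -0.05,"twist": 0},
    {"tx": 0,"ty": 0,"tz": -0.1,"twist": 0},
    {"tx": 0,"ty": 0,"tz": -0.17,"twist": 0},
    {"tx": 0,"ty": 0,"tz": -0.25,"twist": 0},
    {"tx": 0,"ty": 0,"tz": -0.32,"twist": 0},
    {"tx": 0,"ty": 0,"tz": -0.32,"twist": 0},
    {"tx": 0,"ty": 0,"tz": -0.32,"twist": 0},
    {"tx": 0,"ty": 0,"tz": -0.32,"twist": 0},
  ],
)

```text
t: 19.12
eef_pos: [0.4982, 0.048, 0.0922]
ee_rot: [3.141, 0.001, -0.0]
force: [-0.2, -0.0, -1.6]
width: 0.0245
gripper_force: 40.0
```

```bash
python3 go.py .593 -.0425 .09 -88.8
```

```text
t 19.12 pos [0.4982 0.048  0.0922] yaw -0.0 -> tx 0.379 ty 0.362 tz 0.009 twist 0.493 F [-0.2 -0.  -1.6] w 0.0245 q [ 0.49  0.21 -0.54 -0.   -0.82  1.08]
```

Request:
arm_command(
  commands=[
    {"tx": 0.05,"ty": 0.05,"tz": 0,"twist": 0.03},
    {"tx": 0.1,"ty": 0.1,"tz": 0,"twist": 0.06},
    {"tx": 0.15,"ty": 0.15,"tz": 0,"twist": 0.09},
    {"tx": 0.2,"ty": 0.2,"tz": 0,"twist": 0.12},
    {"tx": 0.25,"ty": 0.25,"tz": 0,"twist": 0.15},
    {"tx": 0.3,"ty": 0.3,"tz": 0,"twist": 0.18},
    {"tx": 0.35,"ty": 0.34,"tz": 0,"twist": 0.21},
    {"tx": 0.379,"ty": 0.362,"tz": 0,"twist": 0.24},
  ],
)

```text
t: 19.78
eef_pos: [0.5938, -0.0436, 0.091]
ee_rot: [3.139, 0.002, -0.759]
force: [0.1, -0.1, -1.2]
width: 0.0248
gripper_force: 40.0
```

Request:
arm_command(
  commands=[
    {"tx": 0,"ty": 0,"tz": 0,"twist": 0.03},
    {"tx": 0,"ty": 0,"tz": 0,"twist": 0.06},
    {"tx": 0,"ty": 0,"tz": 0,"twist": 0.09},
    {"tx": 0,"ty": 0,"tz": 0,"twist": 0.12},
    {"tx": 0,"ty": 0,"tz": 0,"twist": 0.15},
    {"tx": 0,"ty": 0,"tz": 0,"twist": 0.18},
    {"tx": 0,"ty": 0,"tz": 0,"twist": 0.21},
    {"tx": 0,"ty": 0,"tz": 0,"twist": 0.24},
  ],
)

```text
t: 20.45
eef_pos: [0.5926, -0.0425, 0.0911]
ee_rot: [3.138, -0.0, -1.513]
force: [-0.0, -0.0, -1.9]
width: 0.0245
gripper_force: 40.0
```

Request:
arm_command(
  commands=[
    {"tx": 0,"ty": 0,"tz": 0.02,"twist": 0.013},
    {"tx": 0,"ty": 0,"tz": 0.05,"twist": 0.013},
    {"tx": 0,"ty": 0,"tz": 0.08,"twist": 0.013},
    {"tx": 0,"ty": 0,"tz": 0.1,"twist": 0.013},
    {"tx": 0,"ty": 0,"tz": 0.1,"twist": 0.013},
    {"tx": 0,"ty": 0,"tz": 0.1,"twist": 0.013},
    {"tx": 0,"ty": 0,"tz": 0.1,"twist": 0.013},
    {"tx": 0,"ty": 0,"tz": 0.1,"twist": 0.013},
  ],
)

```text
t: 21.12
eef_pos: [0.594, -0.0423, 0.0684]
ee_rot: [-3.141, 0.0, -1.548]
force: [-0.5, -0.4, -1.0]
width: 0.0246
gripper_force: 40.0
```

```bash
python3 go.py .593 -.0425 .0402 -88.8; python3 - <<'E'
from h import *
u=w2px("scene",(.593,-.0425,.04));x,y=int(u[0]),int(u[1]);print(u)
save("scene","i1.png",(x-50,y-50,x+50,y+50),5)
E
```

```text
t 21.12 pos [ 0.594  -0.0423  0.0684] yaw -88.7 -> tx 0.001 ty 0.004 tz 0.113 twist 0.001 F [-0.5 -0.4 -1. ] w 0.0246 q [ 0.26  0.38 -0.36  0.   -0.83 -0.23]
[376.64950076 388.54579034]
```

View pics/i1.png

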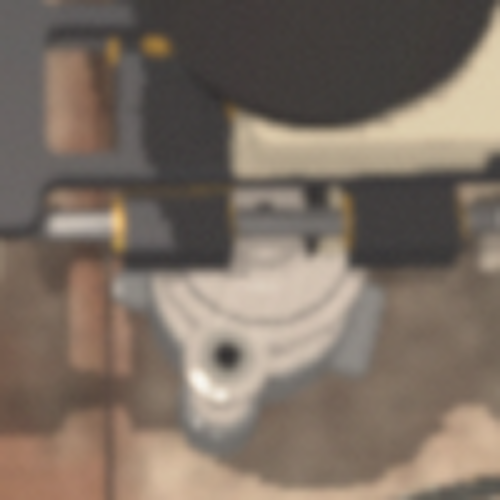

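The lug hole is at crop (227,354), straight above the pillar. Checking the number while descending to just above contact.

```bash
python3 -c "
from h import *
print(px2w('scene',(371,408.4),.0637))"
```

```text
[ 0.58134236 -0.08169266  0.0637    ]
```

Request:
arm_command(
  commands=[
    {"tx": 0,"ty": 0.002,"tz": 0.02,"twist": 0},
    {"tx": 0,"ty": 0.002,"tz": 0.04,"twist": 0},
    {"tx": 0,"ty": 0.002,"tz": 0.06,"twist": 0},
    {"tx": 0,"ty": 0.002,"tz": 0.08,"twist": 0},
    {"tx": 0,"ty": 0.002,"tz": 0.1,"twist": 0},
    {"tx": 0,"ty": 0.002,"tz": 0.104,"twist": 0},
    {"tx": 0,"ty": 0.002,"tz": 0.104,"twist": 0},
    {"tx": 0,"ty": 0.002,"tz": 0.104,"twist": 0},
  ],
)

```text
t: 21.83
eef_pos: [0.5933, -0.0424, 0.042]
ee_rot: [3.141, -0.0, -1.549]
force: [-0.1, -0.4, -1.5]
width: 0.0245
gripper_force: 40.0
```

Request:
arm_command(
  commands=[
    {"tx": 0,"ty": 0,"tz": 0.003,"twist": 0},
    {"tx": 0,"ty": 0,"tz": 0.006,"twist": 0},
    {"tx": 0,"ty": 0,"tz": 0.009,"twist": 0},
    {"tx": 0,"ty": 0,"tz": 0.01,"twist": 0},
    {"tx": 0,"ty": 0,"tz": 0.01,"twist": 0},
    {"tx": 0,"ty": 0,"tz": 0.01,"twist": 0},
    {"tx": 0,"ty": 0,"tz": 0.01,"twist": 0},
    {"tx": 0,"ty": 0,"tz": 0.01,"twist": 0},
  ],
)

```text
t: 22.5
eef_pos: [0.5932, -0.0423, 0.0396]
ee_rot: [-3.142, 0.0, -1.549]
force: [-0.7, 0.0, -2.0]
width: 0.0249
gripper_force: 40.0
```

Request:
arm_command(
  commands=[
    {"tx": 0,"ty": 0,"tz": 0,"twist": 0},
    {"tx": 0,"ty": 0,"tz": 0,"twist": 0},
    {"tx": 0,"ty": 0,"tz": 0,"twist": 0},
    {"tx": 0,"ty": 0,"tz": 0,"twist": 0},
    {"tx": 0,"ty": 0,"tz": 0,"twist": 0},
    {"tx": 0,"ty": 0,"tz": -0.1,"twist": 0},
    {"tx": 0,"ty": 0,"tz": -0.25,"twist": 0},
    {"tx": 0,"ty": 0,"tz": -0.4,"twist": 0},
  ],
  claw=0.6,
)

```text
t: 23.17
eef_pos: [0.5922, -0.0425, 0.1398]
ee_rot: [3.139, -0.001, -1.549]
force: [1.5, -0.8, 0.1]
width: 0.0526
gripper_force: 0.0
```

```bash
python3 go.py .4037 .349 .16 0
```

```text
t 23.17 pos [ 0.5922 -0.0425  0.1398] yaw -88.7 -> tx -1.583 ty 0.719 tz -0.081 twist -0.493 F [ 1.5 -0.8  0.1] w 0.0526 q [ 0.26  0.3  -0.29 -0.   -0.99 -0.23]
```

Request:
arm_command(
  commands=[
    {"tx": -0.12,"ty": 0.05,"tz": -0.08,"twist": 0},
    {"tx": -0.25,"ty": 0.11,"tz": -0.08,"twist": 0},
    {"tx": -0.38,"ty": 0.17,"tz": -0.08,"twist": 0},
    {"tx": -0.5,"ty": 0.23,"tz": -0.08,"twist": 0},
    {"tx": -0.63,"ty": 0.29,"tz": -0.08,"twist": 0},
    {"tx": -0.75,"ty": 0.34,"tz": -0.08,"twist": 0},
    {"tx": -0.87,"ty": 0.4,"tz": -0.08,"twist": 0},
    {"tx": -0.98,"ty": 0.445,"tz": -0.08,"twist": 0},
  ],
)

```text
t: 23.83
eef_pos: [0.4753, 0.2016, 0.1599]
ee_rot: [-3.141, 0.001, -1.548]
force: [0.0, -1.0, -0.9]
width: 0.0525
gripper_force: 0.0
```

Request:
arm_command(
  commands=[
    {"tx": -0.1,"ty": 0.05,"tz": 0,"twist": -0.035},
    {"tx": -0.2,"ty": 0.09,"tz": 0,"twist": -0.07},
    {"tx": -0.3,"ty": 0.14,"tz": 0,"twist": -0.105},
    {"tx": -0.4,"ty": 0.18,"tz": 0,"twist": -0.14},
    {"tx": -0.5,"ty": 0.23,"tz": 0,"twist": -0.175},
    {"tx": -0.6,"ty": 0.274,"tz": 0,"twist": -0.21},
    {"tx": -0.603,"ty": 0.274,"tz": 0,"twist": -0.245},
    {"tx": -0.603,"ty": 0.274,"tz": 0,"twist": -0.28},
  ],
)

```text
t: 24.5
eef_pos: [0.404, 0.3509, 0.1596]
ee_rot: [-3.141, 0.0, -0.661]
force: [-0.3, -0.5, -0.3]
width: 0.0525
gripper_force: 0.0
```

```bash
python3 go.py .4037 .349 .06 0; python3 - <<'E'
from h import *
u=w2px("scene",(.593,-.0425,.03));x,y=int(u[0]),int(u[1]);print(u)
save("scene","j1.png",(x-45,y-45,x+45,y+45),5)
E
```

```text
t 24.50 pos [0.404  0.3509 0.1596] yaw -37.9 -> tx 0.004 ty 0.007 tz 0.398 twist -0.210 F [-0.3 -0.5 -0.3] w 0.0525 q [ 1.08  0.18 -0.39  0.   -0.99 -0.17]
[376.22881392 390.69042935]
```

View pics/j1.png

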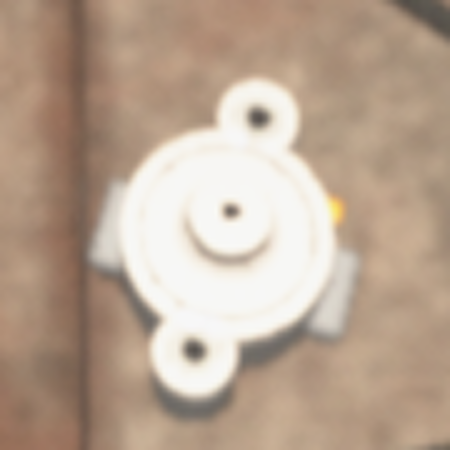

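The small cover lies flat with its lugs on the pillars ((257,117), (195,350)). Now the large cover.

Request:
arm_command(
  commands=[
    {"tx": 0.004,"ty": 0.006,"tz": 0,"twist": -0.035},
    {"tx": 0.004,"ty": 0.006,"tz": 0,"twist": -0.07},
    {"tx": 0.004,"ty": 0.006,"tz": 0,"twist": -0.105},
    {"tx": 0.004,"ty": 0.006,"tz": 0.1,"twist": -0.14},
    {"tx": 0.004,"ty": 0.006,"tz": 0.2,"twist": -0.175},
    {"tx": 0.004,"ty": 0.006,"tz": 0.3,"twist": -0.21},
    {"tx": 0.004,"ty": 0.006,"tz": 0.38,"twist": -0.21},
    {"tx": 0.004,"ty": 0.006,"tz": 0.4,"twist": -0.21},
  ],
)

```text
t: 25.22
eef_pos: [0.4035, 0.3455, 0.0566]
ee_rot: [3.138, 0.003, -0.013]
force: [0.9, -0.4, 0.4]
width: 0.0527
gripper_force: 0.0
```

```bash
python3 go.py .4037 .349 .012 0; python3 - <<'E'
from h import *
u=w2px("scene",(.42,.34,.06));x,y=int(u[0]),int(u[1]);print(u)
save("scene","k1.png",(x-60,y-55,x+80,y+55),5)
E
```

```text
t 25.22 pos [0.4035 0.3455 0.0566] yaw -0.7 -> tx 0.001 ty -0.014 tz 0.178 twist -0.004 F [ 0.9 -0.4  0.4] w 0.0527 q [ 1.08  0.3  -0.51 -0.   -0.76  0.48]
[284.39828231 198.98777253]
```

View pics/k1.png

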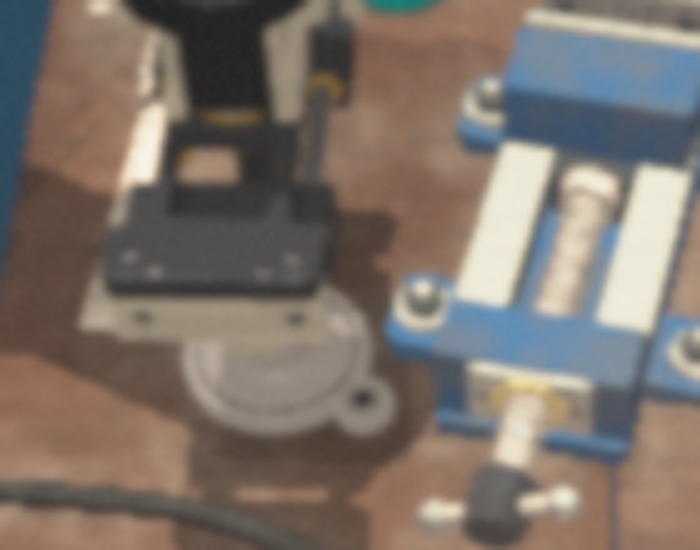

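The gripper is above the large cover, well clear of the vise (whose left edge is at about (390,310)).

Request:
arm_command(
  commands=[
    {"tx": 0,"ty": -0.008,"tz": 0.04,"twist": 0},
    {"tx": 0,"ty": -0.008,"tz": 0.08,"twist": 0},
    {"tx": 0,"ty": -0.008,"tz": 0.12,"twist": 0},
    {"tx": 0,"ty": -0.008,"tz": 0.15,"twist": 0},
    {"tx": 0,"ty": -0.008,"tz": 0.18,"twist": 0},
    {"tx": 0,"ty": -0.008,"tz": 0.183,"twist": 0},
    {"tx": 0,"ty": -0.008,"tz": 0.183,"twist": 0},
    {"tx": 0,"ty": -0.008,"tz": 0.183,"twist": 0},
  ],
)

```text
t: 25.93
eef_pos: [0.4047, 0.3497, 0.014]
ee_rot: [-3.141, -0.0, -0.009]
force: [0.0, 0.4, 0.8]
width: 0.0522
gripper_force: 0.0
```

Request:
arm_command(
  commands=[
    {"tx": 0,"ty": 0,"tz": 0,"twist": 0},
    {"tx": 0,"ty": 0,"tz": 0,"twist": 0},
    {"tx": 0,"ty": 0,"tz": 0,"twist": 0},
    {"tx": 0,"ty": 0,"tz": 0,"twist": 0},
    {"tx": 0,"ty": 0,"tz": 0,"twist": 0},
    {"tx": 0,"ty": 0,"tz": 0,"twist": 0},
    {"tx": 0,"ty": 0,"tz": 0,"twist": 0},
    {"tx": 0,"ty": 0,"tz": 0,"twist": 0},
  ],
  claw=0,
  grip_force=45,
)

```text
t: 26.6
eef_pos: [0.4047, 0.3497, 0.0141]
ee_rot: [-3.141, -0.0, -0.009]
force: [-1.2, -0.4, 4.5]
width: 0.0289
gripper_force: 45.0
```

Request:
arm_command(
  commands=[
    {"tx": 0,"ty": 0,"tz": -0.05,"twist": 0},
    {"tx": 0,"ty": 0,"tz": -0.1,"twist": 0},
    {"tx": 0,"ty": 0,"tz": -0.2,"twist": 0},
    {"tx": 0,"ty": 0,"tz": -0.3,"twist": 0},
    {"tx": 0,"ty": 0,"tz": -0.4,"twist": 0},
    {"tx": 0,"ty": 0,"tz": -0.5,"twist": 0},
    {"tx": 0,"ty": 0,"tz": -0.56,"twist": 0},
    {"tx": 0,"ty": 0,"tz": -0.56,"twist": 0},
  ],
)

```text
t: 27.27
eef_pos: [0.4056, 0.351, 0.157]
ee_rot: [-3.137, -0.003, -0.009]
force: [0.9, 0.5, -1.8]
width: 0.0288
gripper_force: 45.0
```

```bash
python3 go.py .655 .210 .15 -58.9
```

```text
t 27.27 pos [0.4056 0.351  0.157 ] yaw -0.5 -> tx 1.003 ty 0.555 tz 0.028 twist 0.324 F [ 0.9  0.5 -1.8] w 0.0288 q [ 1.08  0.19 -0.4   0.   -0.98  0.48]
```

Request:
arm_command(
  commands=[
    {"tx": 0.02,"ty": 0.02,"tz": -0.08,"twist": 0},
    {"tx": 0.1,"ty": 0.08,"tz": -0.12,"twist": 0},
    {"tx": 0.2,"ty": 0.13,"tz": -0.12,"twist": 0},
    {"tx": 0.3,"ty": 0.18,"tz": -0.12,"twist": 0},
    {"tx": 0.4,"ty": 0.23,"tz": -0.12,"twist": 0},
    {"tx": 0.5,"ty": 0.28,"tz": -0.12,"twist": 0},
    {"tx": 0.6,"ty": 0.33,"tz": -0.12,"twist": 0},
    {"tx": 0.7,"ty": 0.38,"tz": -0.12,"twist": 0},
  ],
)

```text
t: 27.93
eef_pos: [0.5791, 0.2518, 0.1817]
ee_rot: [3.14, 0.002, -0.01]
force: [-0.0, 1.4, -2.1]
width: 0.0291
gripper_force: 45.0
```

Request:
arm_command(
  commands=[
    {"tx": 0.1,"ty": 0.06,"tz": 0,"twist": 0.03},
    {"tx": 0.2,"ty": 0.11,"tz": 0,"twist": 0.06},
    {"tx": 0.27,"ty": 0.15,"tz": 0.05,"twist": 0.09},
    {"tx": 0.303,"ty": 0.175,"tz": 0.1,"twist": 0.12},
    {"tx": 0.303,"ty": 0.175,"tz": 0.15,"twist": 0.15},
    {"tx": 0.303,"ty": 0.175,"tz": 0.2,"twist": 0.18},
    {"tx": 0.303,"ty": 0.175,"tz": 0.25,"twist": 0.21},
    {"tx": 0.303,"ty": 0.175,"tz": 0.3,"twist": 0.24},
  ],
)

```text
t: 28.6
eef_pos: [0.6531, 0.2078, 0.1058]
ee_rot: [3.139, 0.001, -0.769]
force: [-0.2, 0.4, -2.3]
width: 0.0287
gripper_force: 45.0
```

```bash
python3 go.py .655 .210 .07 -59.4
```

```text
t 28.60 pos [0.6531 0.2078 0.1058] yaw -44.0 -> tx -0.001 ty -0.012 tz 0.143 twist 0.085 F [-0.2  0.4 -2.3] w 0.0287 q [ 0.59  0.47 -0.11 -0.   -1.    0.21]
```

Request:
arm_command(
  commands=[
    {"tx": 0,"ty": -0.008,"tz": 0.03,"twist": 0.03},
    {"tx": 0,"ty": -0.008,"tz": 0.06,"twist": 0.06},
    {"tx": 0,"ty": -0.008,"tz": 0.09,"twist": 0.085},
    {"tx": 0,"ty": -0.008,"tz": 0.12,"twist": 0.085},
    {"tx": 0,"ty": -0.008,"tz": 0.14,"twist": 0.085},
    {"tx": 0,"ty": -0.008,"tz": 0.14,"twist": 0.085},
    {"tx": 0,"ty": -0.008,"tz": 0.14,"twist": 0.085},
    {"tx": 0,"ty": -0.008,"tz": 0.14,"twist": 0.085},
  ],
)

```text
t: 29.27
eef_pos: [0.6556, 0.21, 0.074]
ee_rot: [-3.141, -0.0, -1.029]
force: [0.4, 0.3, -1.8]
width: 0.0285
gripper_force: 45.0
```

```bash
python3 go.py .655 .210 .0465 -59.4; python3 - <<'E'
from h import *
u=w2px("scene",(.655,.21,.04));x,y=int(u[0]),int(u[1]);print(x,y)
save("scene","l1.png",(x-50,y-50,x+50,y+50),5)
E
```

```text
t 29.27 pos [0.6556 0.21   0.074 ] yaw -59.0 -> tx -0.001 ty 0.002 tz 0.110 twist 0.002 F [ 0.4  0.3 -1.8] w 0.0285 q [ 0.59  0.5  -0.14  0.   -0.94 -0.05]
403 258
```

View pics/l1.png

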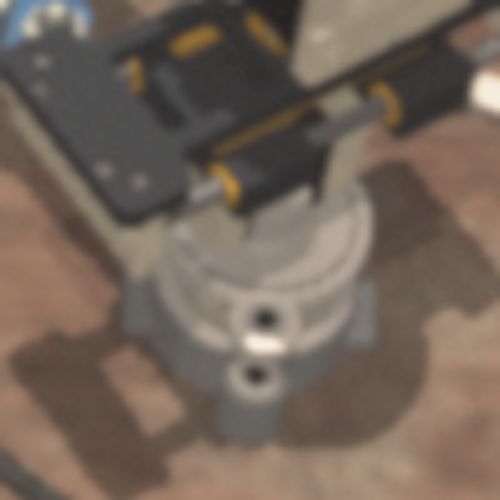

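The lug hole is at crop (265,318) above the pillar hole at (257,373); checking numerically while descending.

```bash
python3 -c "
from h import *
print(px2w('scene',(405.6,271.2),.0685),px2w('scene',(403.9,282.1),.03))"
```

```text
[0.65121068 0.16222617 0.0685    ] [0.65252261 0.16302489 0.03      ]
```

Request:
arm_command(
  commands=[
    {"tx": 0,"ty": 0,"tz": 0.02,"twist": 0},
    {"tx": 0,"ty": 0,"tz": 0.04,"twist": 0},
    {"tx": 0,"ty": 0,"tz": 0.06,"twist": 0},
    {"tx": 0,"ty": 0,"tz": 0.08,"twist": 0},
    {"tx": 0,"ty": 0,"tz": 0.1,"twist": 0},
    {"tx": 0,"ty": 0,"tz": 0.108,"twist": 0},
    {"tx": 0,"ty": 0,"tz": 0.108,"twist": 0},
    {"tx": 0,"ty": 0,"tz": 0.108,"twist": 0},
  ],
)

```text
t: 29.98
eef_pos: [0.6554, 0.2099, 0.0466]
ee_rot: [3.141, -0.0, -1.03]
force: [-0.5, -0.9, -2.4]
width: 0.0286
gripper_force: 45.0
```

Aligned within 1.5 mm. Lower the last 2.3 mm, release and rise.

Request:
arm_command(
  commands=[
    {"tx": 0,"ty": 0,"tz": 0.003,"twist": 0},
    {"tx": 0,"ty": 0,"tz": 0.006,"twist": 0},
    {"tx": 0,"ty": 0,"tz": 0.009,"twist": 0},
    {"tx": 0,"ty": 0,"tz": 0.009,"twist": 0},
    {"tx": 0,"ty": 0,"tz": 0.009,"twist": 0},
    {"tx": 0,"ty": 0,"tz": 0.009,"twist": 0},
    {"tx": 0,"ty": 0,"tz": 0.009,"twist": 0},
    {"tx": 0,"ty": 0,"tz": 0.009,"twist": 0},
  ],
)

```text
t: 30.65
eef_pos: [0.6555, 0.21, 0.0446]
ee_rot: [-3.142, 0.0, -1.03]
force: [-0.3, -0.1, -1.8]
width: 0.0287
gripper_force: 45.0
```

Request:
arm_command(
  commands=[
    {"tx": 0,"ty": 0,"tz": 0,"twist": 0},
    {"tx": 0,"ty": 0,"tz": 0,"twist": 0},
    {"tx": 0,"ty": 0,"tz": 0,"twist": 0},
    {"tx": 0,"ty": 0,"tz": 0,"twist": 0},
    {"tx": 0,"ty": 0,"tz": 0,"twist": 0},
    {"tx": 0,"ty": 0,"tz": -0.1,"twist": 0},
    {"tx": 0,"ty": 0,"tz": -0.25,"twist": 0},
    {"tx": 0,"ty": 0,"tz": -0.4,"twist": 0},
  ],
  claw=0.65,
)

```text
t: 31.32
eef_pos: [0.6547, 0.2094, 0.1445]
ee_rot: [3.139, -0.0, -1.03]
force: [1.2, 1.0, 1.3]
width: 0.0572
gripper_force: 0.0
```

Request:
arm_command(
  commands=[
    {"tx": -0.1,"ty": 0,"tz": -0.15,"twist": 0},
    {"tx": -0.2,"ty": 0,"tz": -0.3,"twist": 0},
    {"tx": -0.3,"ty": 0,"tz": -0.45,"twist": 0},
    {"tx": -0.4,"ty": 0,"tz": -0.6,"twist": 0},
    {"tx": -0.5,"ty": 0,"tz": -0.6,"twist": 0},
    {"tx": -0.5,"ty": 0,"tz": -0.6,"twist": 0},
    {"tx": -0.5,"ty": 0,"tz": -0.6,"twist": 0},
    {"tx": -0.5,"ty": 0,"tz": -0.6,"twist": 0},
  ],
)

```text
t: 31.98
eef_pos: [0.5907, 0.3172, 0.2942]
ee_rot: [3.141, 0.0, -1.03]
force: [-0.3, 0.5, -0.6]
width: 0.057
gripper_force: 0.0
```

```bash
python3 - <<'E'
from h import *
save("scene","n1.png",(330,210,470,440),2.5)
E
```

```text
(no output)
```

View pics/n1.png

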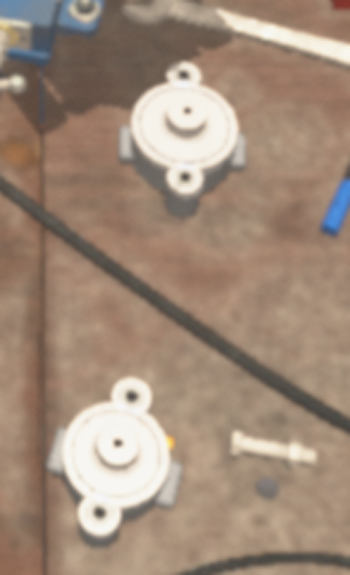

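Both covers lie flat with their lugs over the pillars (large at crop (185,125), small at (118,450)), and the arm is clear.

```bash
python3 -c "
from station import *
print(job_done())"
```

```text
the job is handed in; nothing more can be done
None
```

Both bearings are seated in their own housings and both covers lie flat and aligned with their lugs over the pillars, as seen in the last picture; I handed the job in at about 32 s, and no verdict was returned.

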